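Fit the forming-post carriage to the dovetail rail and clamp it

ROBOT

A 7-joint arm with a two-finger parallel gripper is mounted at the origin on the work surface. World frame = base frame: x ahead of the robot, y to its left, z up, the work surface at z = 0. Lengths are in m, angles in degrees, forces in N, time in s.
With the tool pointing down it reaches from about 0.35 to 0.9 m from the base axis. Payload 19.9 kg.
Tool frame: the origin (TCP) lies at the very end of the fingers, on their centre line; the grasp point (between the pads) lies 19 mm behind it; z points along the fingers, y is the direction in which the jaws open and shut (so a half turn about z gives the same grasp; the last joint's range is limited). The gripper opens to 94 mm and grips with 3 to 60 N. Pads are 16 mm wide; open, the fingers measure 119 mm over their backs; the gripper's body (75 mm by 177 mm) begins 78 mm behind the grasp point.
Start: joints at [-74.112, 23.915, -0.59, 92.452, 0.269, 63.638, -3.037], TCP at [0.196, 0.593, 0.205] pointing down, gripper open.
Joint ranges: [-161.28, 161.28], [-22.2, 115.67], [-73.04, 71.86], [3.21, 147.25], [-68.34, 248.33], [10.77, 114.83], [-161.83, 161.83]. Speed limits (degrees/s): [108.29, 108.29, 136.94, 136.94, 172.46, 172.46, 172.46].

INTERFACE

Orientations are given as a 3x3 rotation matrix whose columns are the frame's x, y, z axes.
In Python, from workcell import monitor, vision, ticket, nets gives the robot as it stands.
- The arm moves only by the tool drive_tool, never from a script. Its argument "rows" is a list that holds one entry, the list of rows, each a list of 7 numbers: the opening, from -1 (shut) to 1 (fully open), so that 0 is half open, then the shift along the tool's x, y, z in m, then the turn, a rotation vector about the tool's x, y, z in rad. In form: [[[fingers, tx, ty, tz, ax, ay, az], ...]]. A call has 1 to 5 rows; each row shifts and turns the commanded pose from where the row before left it, along the tool's axes as they then stand; what a row does not reach is not made up. A row lasts 1/8 s, in which the tool goes at most 62.5 mm and 10.7 degrees, less where a joint would pass 70% of its speed; a pose out of reach is approached as far as the arm can. A call is refused whole if a number of a shift passes 0.0625 or a number of a turn 0.188, either way. A call with a gripper value outside its range is refused whole. The fingers move at their own pace and stop on an object; "squeeze" is the grip in N (left out, the last holds). Time passes only in rows, so rows that do not move let the fingers close. It gives the time, the measured TCP pose, the force and the opening at its end, in the units of the state.
- monitor.state(): the state, without advancing time (a new reading comes with each control period).
- vision.get_image(name): name is "side" or "top"; returns the picture (420x560x3 uint8, red, green, blue); there is no depth.
- vision.calibration(name): a dict with "K" (3x3 intrinsics, pixels), "k1" (the pictures are not rectified: a ray, as slopes to the right and down, at radius r is drawn at 1 + k1 r^2 times it, then the intrinsics apply), "R" (3x3) and "t" (3): a world point X has camera coordinates R X + t. Camera axes: x right, y down, z forward; pixel columns grow to the right and rows downward; lengths in m; the calibration is good to about 2 mm. A picture is of the moment at which its call begins. calibration takes no time and is no camera call.
- ticket.hand_in(): hands the job in, once; it reports no verdict.
Trained networks look in the newest picture that a camera, given by its name, has taken for a name from the list of things; names that differ only in an ending like _2 or _b are one class to them, and where a whole thing is asked for, a point or a joint stands for the part that bears it (a point fixed in the world has none). Each returns a list of dicts, best first, with "score" (0 to 1); they miss things now and then, are a little off and sometimes report something else, mostly with a low value. They report only what shows in the picture. A call takes as long as a camera call.
- nets.spot_in(label, camera): "point" ([x, y, z] in m, in world coordinates, good to about 4 mm: the middle of the surface that is visible of it).
- nets.cut_out(label, camera): "mask" (420x560 bool, what is visible of it).
The state is a dict: "time_s": time; "joint_pos": joint angles; "qd": joint speeds; "effort": joint torques, N m; "tool_pos": TCP position; "ee_rot": TCP orientation; "contact_force": force on the tool from outside, world axes, zero at the start; "torque": the same for the moment, N m; "width": finger opening in m.
Only numpy, scipy, OpenCV 4.12 (cv2) and the standard library are available. Lean on these libraries where they do the work, as an engineer would, in place of code of your own. Each camera call takes 0.05 s, during which the arm holds its last target.

TASK

Set up the wire-forming jig: take the post carriage with the side clamp knob, slide it onto the dovetail rail from the rail's open (tapered) end and push it along until it is fully home against the end stop. Then tighten its clamp knob by turning it clockwise, seen from above, as far as it goes, and let go.

Things in the scene. Friction and masses are not known exactly. Their poses are not given: they have to be found in the camera images.
- carriage: Aluminium shoe 60x60x27 mm, dovetail groove below along x (25 wide at bottom, 41 at 14 up, 17 deep); on it a 30x30 block, z 27-57: grip its x faces from above; then a post d 10 to z 81. Lug at +y, to y 68, has the knob at y 50. Lookalike blocks lack wing knob and groove. Origin: underside centre, z up. Starts on the table, +y away from robot within 25 deg. 0.45 kg. Either way round fits.
- jig: Fixed green plate 270 (x) x 110 x 15 mm, origin mid-underside. Steel dovetail on it along x at y 0, z 15-29, 20 wide at foot, 36 at top, x 0 to 105; stop block there, top z 39. Open end -x (+x is world -y within 12 deg): nose tapers from x 0 to -20 (tip 20 wide); x -20 to -135 is bare, to set the carriage down. It slides on the plate (origin z 15), 2 mm side play; home: its origin at x 75, y 0.
- clamp (a joint): Angle of the clamp knob on the carriage, rad: 0 is fully loose, grows clockwise seen from above, tight at its stop at 1.4. Starts between 0 and 0.3. It turns with a friction of about 0.06 N m and stays where it is left.
- clamp_grip (a point): Grip point on the knob's vertical axis, 55.5 mm above the carriage's underside, 10 mm below the knob's top. The knob is a black wing 12 mm thick, 40 mm long, z 33.5 to 65.5 mm above the carriage's underside, over a disc 28 mm across. The frame turns with the knob: y along the wing, x across its thickness; at joint 0 its axes are the carriage's.

How it is judged (in metres and radians):
On the way:
1. the carriage is on the rail, fully home at the stop, with the clamp still loose (x of carriage in the frame of jig between 0.063 and 0.085 m and y of carriage in the frame of jig between -0.01 and 0.01 m and z of carriage in the frame of jig between 0.01 and 0.022 m and value of joint clamp below 0.7 rad), for 0.2 s.
At the end, for the whole second after the job is handed in: The carriage sits on the dovetail rail, straight and level within 10 degrees, within 12 mm of the end stop, at rest, and the clamp knob is turned clockwise to at least 1.1 rad of its 1.4 (x of carriage in the frame of jig between 0.063 and 0.085 m and y of carriage in the frame of jig between -0.01 and 0.01 m and z of carriage in the frame of jig between 0.01 and 0.022 m and angle between the x axis of carriage and the x axis of jig, either way round below 0.18 rad and angle between carriage's own z axis and vertical below 0.18 rad and value of joint clamp above 1.1 rad and linear speed of carriage below 0.02 m/s); the robot touches nothing.
It also fails if it takes over 56 s, if anything falls off the work surface, if the arm or the gripper's body presses on something with over 40 N, if the wrist force passes 120 N, or if a joint passes its speed limit or range.

## Working session

There is one attempt and no reset: what is moved stays moved. The work goes in short steps, Python scripts to look and compute and a tool call to move; the robot and the scene stay as the last step left them, time stands still between calls to the robot, and variables do not carry over. Pictures are saved under pics/ and viewed, and the job is handed in when it is done.

Besides the shell and the picture viewer there is one more tool, called after "Emit:" by a JSON object that holds its "api" and its "payload". drive_tool: Moves the arm, as the interface text tells. Its arguments: {"type":"object","properties":{"rows":{"type":"array","items":{"type":"array","items":{"type":"array","items":{"type":"number"}}}},"squeeze":{"type":"number"}},"required":["rows"]}

```bash
mkdir -p pics; ls
python3 - <<'E'
from workcell import monitor, vision, nets
import cv2,numpy as np
s=monitor.state()
for k,v in s.items(): print(k,np.round(v,3).tolist())
for n in("side","top"):
    im=vision.get_image(n); cv2.imwrite(f"pics/{n}0.png",im[:,:,::-1])
    c=vision.calibration(n); print(n,{k:np.round(v,4).tolist() for k,v in c.items()})
    for l in("carriage","jig","clamp_grip"):
        print(l,[(np.round(d["point"],4).tolist(),round(d["score"],2)) for d in nets.spot_in(l,n)])
print(monitor.state()["time_s"])
E
```

```text
pics
time_s 0.0
joint_pos [-74.112, 23.946, -0.592, 92.486, 0.27, 63.637, -3.038]
qd [-0.01, 0.075, -0.033, -0.034, 0.009, -0.077, -0.043]
effort [0.0, -85.127, 0.638, -42.599, -0.049, 0.019, 0.0]
tool_pos [0.196, 0.593, 0.205]
ee_rot [[-0.95, 0.313, -0.0], [0.313, 0.95, -0.001], [-0.0, -0.001, -1.0]]
contact_force [0.634, -0.525, -0.579]
torque [-0.009, 0.006, -0.001]
width 0.094
side {'K': [[418.886, 0.0, 282.0861], [0.0, 418.886, 208.7141], [0.0, 0.0, 1.0]], 'k1': 0.0379, 'R': [[-0.9994, 0.0274, -0.0226], [0.035, 0.6542, -0.7555], [-0.0059, -0.7558, -0.6548]], 't': [0.5388, -0.0509, 0.91]}
carriage [([0.5061, 0.3704, 0.031], 0.57)]
jig [([0.5649, -0.0734, 0.0154], 0.65)]
clamp_grip [([0.5448, 0.3689, 0.0514], 0.61)]
top {'K': [[400.6424, 0.0, 279.1893], [0.0, 400.6424, 206.0237], [0.0, 0.0, 1.0]], 'k1': 0.0214, 'R': [[-0.0049, -1.0, 0.006], [-0.9892, 0.004, -0.1463], [0.1463, -0.0067, -0.9892]], 't': [0.1168, 0.5351, 0.6294]}
carriage [([0.5011, 0.3529, 0.0285], 0.62), ([0.5644, -0.0937, 0.0131], 0.32)]
jig [([0.5654, -0.0945, 0.0138], 0.75)]
clamp_grip [([0.5464, 0.3617, 0.0632], 0.95)]
0.4
```

View pics/side0.png

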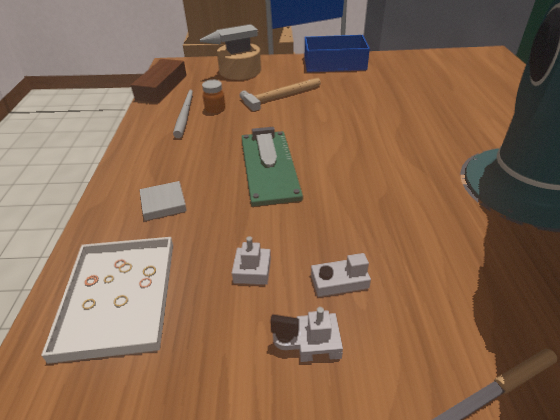

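View pics/top0.png

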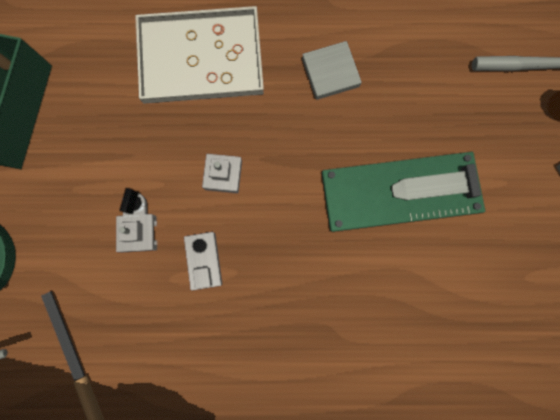

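The side view shows the carriage with its black wing at about (285,325), block and post at (319,325). The jig is at (270,165) with its stop at the far end. In the top view the carriage is at (135,230) with the wing at (131,200), and the jig is at (400,190) with the nose on the left and the stop on the right. I'll zoom in to get the poses.

```bash
cat > h.py <<'E'
import numpy as np,cv2
from workcell import monitor, vision, nets
from scipy.optimize import least_squares
def proj(n,X):
    c=vision.calibration(n); X=np.atleast_2d(X)@np.array(c["R"]).T+np.array(c["t"])
    s=X[:,:2]/X[:,2:]; s=s*(1+c["k1"]*(s**2).sum(1,keepdims=True)); K=np.array(c["K"])
    return s*[K[0,0],K[1,1]]+K[:2,2]
def place(P,p): # p=x,y,yaw,z
    c,s=np.cos(p[2]),np.sin(p[2]); P=np.atleast_2d(P).astype(float)
    return np.c_[p[0]+c*P[:,0]-s*P[:,1],p[1]+s*P[:,0]+c*P[:,1],p[3]+P[:,2]]
def rect(x0,x1,y0,y1,z): return np.array([[x0,y0,z],[x1,y0,z],[x1,y1,z],[x0,y1,z]])/1000
def jigpolys(): return [rect(-135,135,-55,55,15),rect(-135,135,-55,55,0),np.array([[-20,-10,29],[0,-18,29],[105,-18,29],[105,18,29],[0,18,29],[-20,10,29]])/1000]
def carpolys(a):
    c,s=np.cos(-a),np.sin(-a); w=rect(-6,6,-20,20,65.5); w[:,:2]=w[:,:2]@np.array([[c,s],[-s,c]]); w[:,1]+=.05
    t=np.linspace(0,2*np.pi,16); post=np.c_[.005*np.cos(t),.005*np.sin(t),0*t+.081]
    w2=w.copy(); w2[:,2]=.0335
    return [rect(-30,30,-30,30,27),rect(-30,30,-30,30,0),rect(-15,15,-15,15,57),rect(-15,15,-15,15,27),post,w,w2]
def crop(im,u,v,r,f,polys,n,p,name):
    u0,v0=int(u-r*4/3),int(v-r); A=np.float32([[f,0,-f*u0],[0,f,-f*v0]])
    o=cv2.warpAffine(im[:,:,::-1].copy(),A,(int(2*r*4/3*f),int(2*r*f)),flags=cv2.INTER_CUBIC)
    for q in polys:
        uv=proj(n,place(q,p)); uv=(uv-[u0,v0])*f
        cv2.polylines(o,[np.int32(np.round(uv))],True,(0,0,255),1,cv2.LINE_AA)
    for k in range(0,int(2*r),10):
        cv2.putText(o,str(v0+k),(0,int(k*f)),0,.35,(0,255,255)); 
    for k in range(0,int(2*r*4/3),10): cv2.putText(o,str(u0+k),(int(k*f),10),0,.35,(0,255,255))
    cv2.imwrite(name,o)
E
python3 - <<'E'
from h import *
T=cv2.imread("pics/top0.png")[:,:,::-1];S=cv2.imread("pics/side0.png")[:,:,::-1]
p=[0.5,0.36,-np.pi/2,0]; 
crop(T,137,220,37,8,[],"top",p,"pics/a1.png");crop(S,308,328,37,8,[],"side",p,"pics/a2.png")
crop(T,400,190,100,3,[],"top",p,"pics/a3.png")
E
```

```text
(no output)
```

View pics/a1.png

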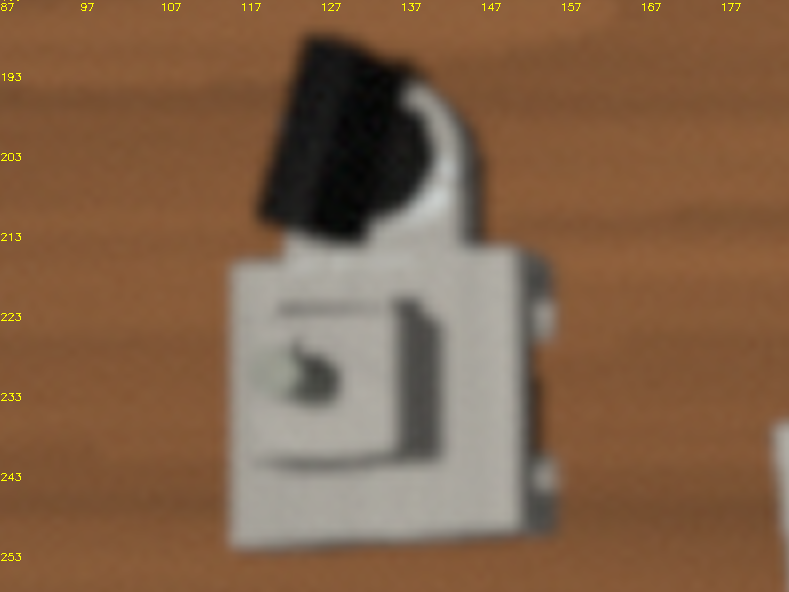

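View pics/a2.png

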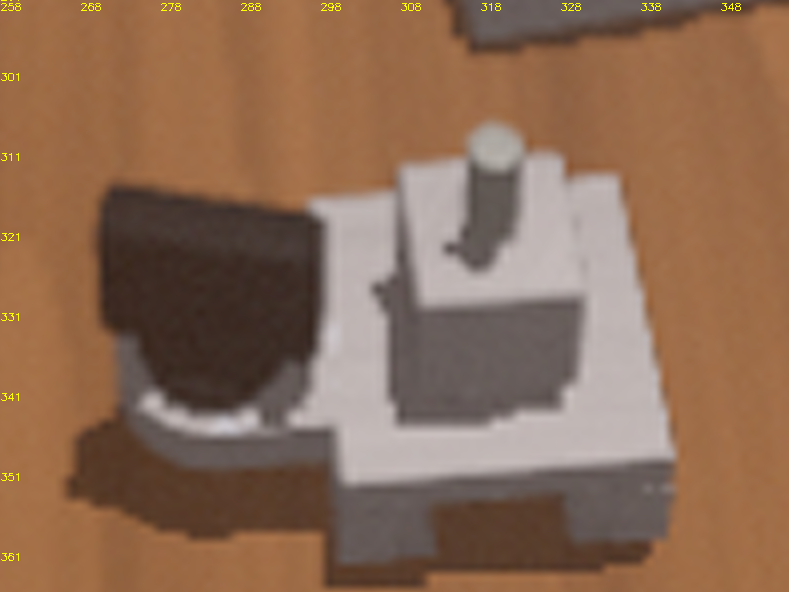

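View pics/a3.png

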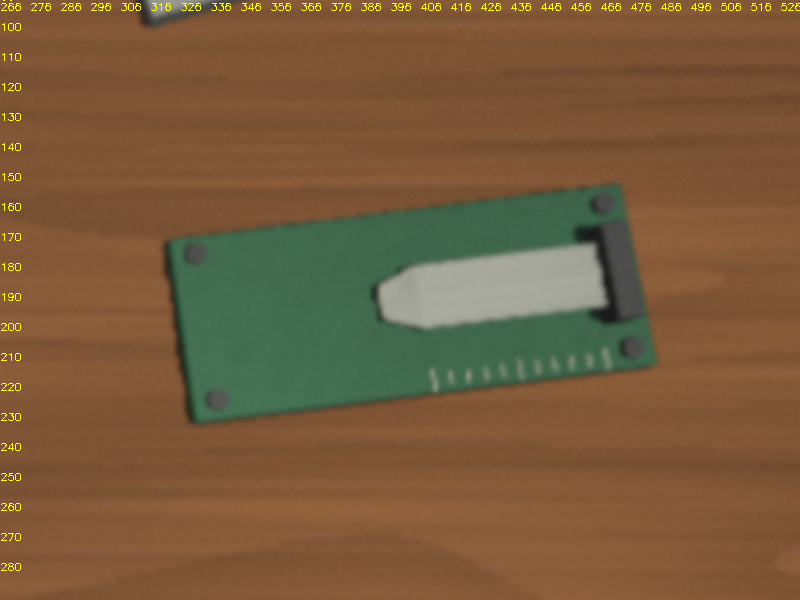

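```bash
cat >> h.py <<'E'
def fit(obs,p0,z):
    def r(p):
        return np.concatenate([(proj(n,place(np.array(P)/1000,[p[0],p[1],p[2],z]))-uv).ravel() for n,P,uv in obs])
    s=least_squares(r,p0,loss="soft_l1"); return np.r_[s.x,z],r(s.x).reshape(-1,2)
E
python3 - <<'E'
from h import *
car=[("top",[-30,30,27],(115.75,215.75)),("top",[30,30,27],(152.1,214)),("top",[30,-30,27],(152.4,249.6)),("top",[-30,-30,27],(115.9,251.5)),("top",[0,0,81],(121,229.25)),
("side",[-30,30,27],(301.1,351.6)),("side",[-30,-30,27],(342.4,348.5)),("side",[30,-30,27],(335.1,312.6)),("side",[0,0,81],(319.9,309.4)),("side",[-15,15,57],(310.5,329.1)),("side",[-15,-15,57],(330.9,327.6)),("side",[15,15,57],(307.75,311.6)),("side",[15,-15,57],(328.4,310.4))]
jig=[("top",[-135,55,15],(322,170)),("top",[135,55,15],(472.7,151.3)),("top",[135,-55,15],(484.7,211)),("top",[-135,-55,15],(331,230.7))]
for k in("top","side"):
    pp,r=fit([o for o in car if o[0]==k],[.5,.36,-1.57],0); print(k,pp.round(4),np.degrees(pp[2]),r.round(1).tolist())
pc,r=fit(car,[.5,.36,-1.57],0); print(pc.round(4),np.degrees(pc[2]),r.round(1).tolist())
pj,r=fit(jig,[.56,-.09,-1.57],0); print(pj.round(4),np.degrees(pj[2]),r.round(1).tolist())
np.savez("poses.npz",pc=pc,pj=pj)
T=cv2.imread("pics/top0.png")[:,:,::-1];S=cv2.imread("pics/side0.png")[:,:,::-1]
crop(T,137,220,37,8,carpolys(.25),"top",pc,"pics/b1.png");crop(S,308,328,37,8,carpolys(.25),"side",pc,"pics/b2.png")
crop(T,400,190,75,4,jigpolys(),"top",pj,"pics/b3.png");crop(S,270,165,50,6,jigpolys(),"side",pj,"pics/b4.png")
E
```

```text
top [ 0.4936  0.3577 -1.5203  0.    ] -87.10928975206991 [[0.2, -0.1], [-0.3, -0.2], [-0.3, -0.1], [-0.2, 0.0], [0.5, 0.4]]
side [ 0.4945  0.3585 -1.5231  0.    ] -87.2699019243661 [[-0.5, 0.1], [0.3, -0.1], [0.3, 0.1], [0.1, -0.1], [-0.3, 0.4], [0.7, 0.2], [-0.1, -0.2], [-0.3, -0.5]]
[ 0.4942  0.3582 -1.5228  0.    ] -87.25134021900557 [[-0.1, -0.5], [-0.5, -0.6], [-0.6, -0.5], [-0.5, -0.4], [0.2, 0.0], [-0.3, -0.1], [0.5, -0.3], [0.4, -0.1], [0.3, -0.3], [-0.1, 0.2], [0.8, 0.0], [0.1, -0.4], [-0.1, -0.7]]
[ 0.5659 -0.1005 -1.447   0.    ] -82.90464790073423 [[-0.8, -0.6], [0.4, -1.1], [1.1, 0.6], [-0.6, 0.8]]
```

View pics/b1.png

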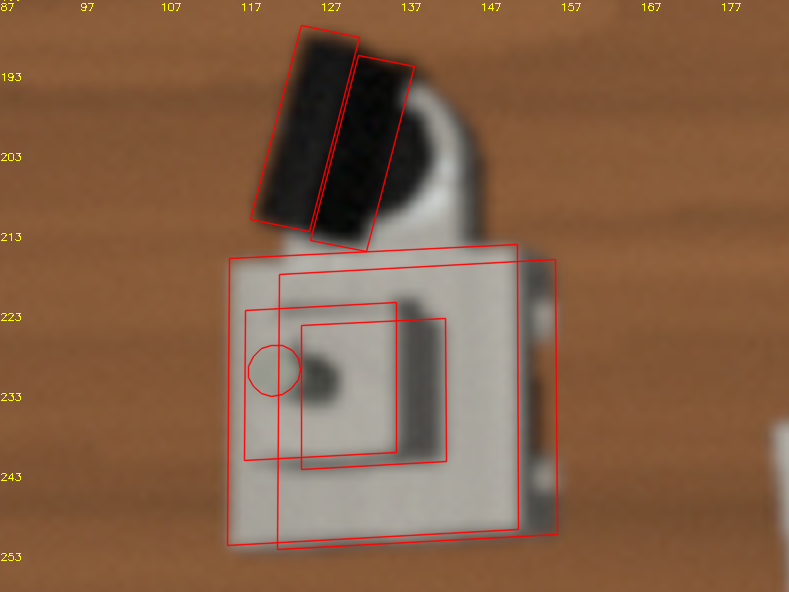

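View pics/b2.png

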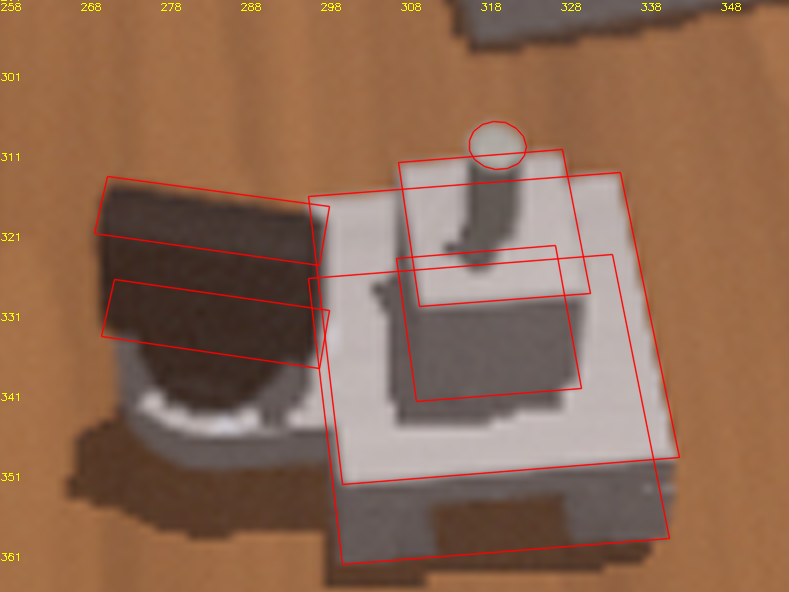

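View pics/b3.png

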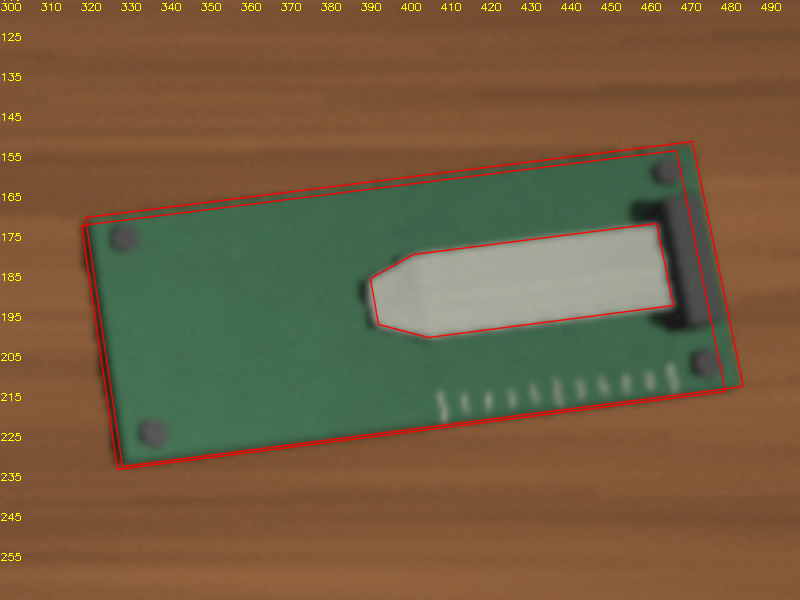

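View pics/b4.png

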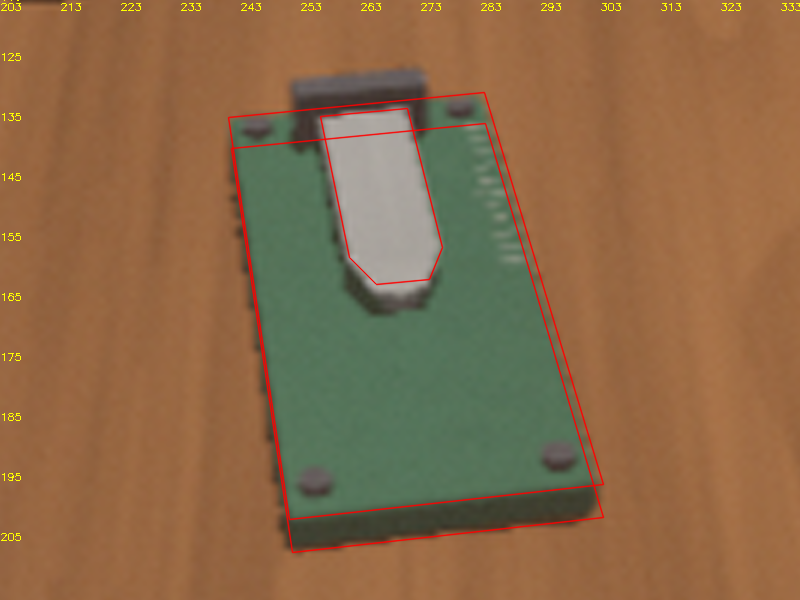

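The overlays match both views to about 1–2 px. That puts the carriage at (0.494, 0.358) with yaw −87.3° and the clamp at about 0.25 rad, and the jig at (0.566, −0.1005) with yaw −82.9°. Next I'll move over the carriage.

```bash
cat >> h.py <<'E'
from scipy.spatial.transform import Rotation as Ro
def plan(tgt,jaw_deg,n,grip=1,start=None):
    """straight move; tool down, tool y at jaw_deg (mod 180)"""
    s=monitor.state(); p=np.array(s["tool_pos"]); R=np.array(s["ee_rot"])
    a=np.degrees(np.arctan2(R[1,1],R[0,1])); j=a+((jaw_deg-a+90)%180-90); j=np.radians(j)
    y=np.array([np.cos(j),np.sin(j),0]); z=np.array([0,0,-1.]); Rt=np.c_[np.cross(y,z),y,z]
    rv=Ro.from_matrix(R.T@Rt).as_rotvec(); rows=[]
    for k in range(n):
        Rk=R@Ro.from_rotvec(rv*k/n).as_matrix(); d=Rk.T@((np.array(tgt)-p)/n)
        rows.append([grip]+[round(float(v),4) for v in np.r_[d,rv/n]])
    for i in range(0,n,5): print([rows[i:i+5]])
def st():
    s=monitor.state(); R=np.array(s["ee_rot"]); print(s["time_s"],np.round(s["tool_pos"],4),"jaw",np.degrees(np.arctan2(R[1,1],R[0,1])).round(2),"F",np.round(s["contact_force"],1),"w",s["width"],np.round(s["joint_pos"],0))
E
python3 -c "
from h import *
plan([.494,.358,.12],92.75,10)"
```

```text
[[[1, -0.0357, -0.013, 0.0085, -0.0, 0.0, -0.0367], [1, -0.0352, -0.0143, 0.0085, -0.0, 0.0, -0.0367], [1, -0.0346, -0.0156, 0.0085, -0.0, 0.0, -0.0367], [1, -0.034, -0.0169, 0.0085, -0.0, 0.0, -0.0367], [1, -0.0334, -0.0181, 0.0085, -0.0, 0.0, -0.0367]]]
[[[1, -0.0327, -0.0193, 0.0085, -0.0, 0.0, -0.0367], [1, -0.032, -0.0205, 0.0085, -0.0, 0.0, -0.0367], [1, -0.0312, -0.0217, 0.0085, -0.0, 0.0, -0.0367], [1, -0.0304, -0.0228, 0.0085, -0.0, 0.0, -0.0367], [1, -0.0295, -0.0239, 0.0085, -0.0, 0.0, -0.0367]]]
```

Emit:
{"api": "drive_tool", "payload": {"rows": [[[1,-0.0357,-0.013,0.0085,0,0,-0.0367],[1,-0.0352,-0.0143,0.0085,0,0,-0.0367],[1,-0.0346,-0.0156,0.0085,0,0,-0.0367],[1,-0.034,-0.0169,0.0085,0,0,-0.0367],[1,-0.0334,-0.0181,0.0085,0,0,-0.0367]]], "squeeze": 30}}

```text
time_s: 1.02
tool_pos: [0.3458, 0.4749, 0.1627]
ee_rot: [[-0.991, 0.134, 0.0], [0.134, 0.991, 0.0], [-0.0, 0.0, -1.0]]
contact_force: [0.3, 0.5, 0.3]
width: 0.094
```

Emit:
{"api": "drive_tool", "payload": {"rows": [[[1,-0.0327,-0.0193,0.0085,0,0,-0.0367],[1,-0.032,-0.0205,0.0085,0,0,-0.0367],[1,-0.0312,-0.0217,0.0085,0,0,-0.0367],[1,-0.0304,-0.0228,0.0085,0,0,-0.0367],[1,-0.0295,-0.0239,0.0085,0,0,-0.0367]]]}}

```text
time_s: 1.65
tool_pos: [0.4948, 0.3572, 0.1202]
ee_rot: [[-0.999, -0.049, 0.0], [-0.049, 0.999, 0.0], [-0.0, 0.0, -1.0]]
contact_force: [0.3, 0.2, -0.9]
width: 0.0945
```

```bash
python3 -c "
from h import *
st()
plan([.494,.358,.032],92.75,4)"
```

```text
1.65 [0.4948 0.3572 0.1202] jaw 92.84 F [ 0.3  0.2 -0.9] w 0.09448400776625424 [-40.  28.   2.  99.  -1.  53.  55.]
[[[1, 0.0002, 0.0002, 0.0221, 0.0, 0.0, 0.0004], [1, 0.0002, 0.0002, 0.0221, 0.0, 0.0, 0.0004], [1, 0.0002, 0.0002, 0.0221, 0.0, 0.0, 0.0004], [1, 0.0002, 0.0002, 0.0221, 0.0, 0.0, 0.0004]]]
```

Emit:
{"api": "drive_tool", "payload": {"rows": [[[1,0,0.0002,0.0221,0,0,0],[1,0.0002,0.0002,0.0221,0,0,0],[1,0.0002,0.0002,0.0221,0,0,0],[1,0.0002,0.0002,0.0221,0,0,0]]]}}

```text
time_s: 2.15
tool_pos: [0.4933, 0.3588, 0.0314]
ee_rot: [[-0.999, -0.048, 0.0], [-0.048, 0.999, 0.0], [-0.0, 0.0, -1.0]]
contact_force: [0.7, 0.3, 0.7]
width: 0.0941
```

Emit:
{"api": "drive_tool", "payload": {"rows": [[[-1,0,0,0,0,0,0],[-1,0,0,0,0,0,0],[-1,0,0,0,0,0,0],[-1,0,0,0,0,0,0],[-1,0,0,0,0,0,0]]]}}

```text
time_s: 2.78
tool_pos: [0.4934, 0.3588, 0.0324]
ee_rot: [[-0.999, -0.048, 0.0], [-0.048, 0.999, 0.0], [-0.0, 0.0, -1.0]]
contact_force: [-0.4, 0.3, -0.2]
width: 0.0474
```

Emit:
{"api": "drive_tool", "payload": {"rows": [[[-1,0,0,0,0,0,0],[-1,0,0,0,0,0,0],[-1,0,0,0,0,0,0],[-1,0,0,0,0,0,0]]], "squeeze": 45}}

```text
time_s: 3.28
tool_pos: [0.4933, 0.3589, 0.0321]
ee_rot: [[-0.999, -0.048, 0.0], [-0.048, 0.999, 0.0], [-0.0, 0.0, -1.0]]
contact_force: [0.4, 2.6, 1.1]
width: 0.0297
```

Run:
```python
from h import *
T=vision.get_image("top");S=vision.get_image("side")
st()
d=np.load("poses.npz");pc=d["pc"]
crop(T,137,220,37,8,carpolys(.25),"top",pc,"pics/c1.png");crop(S,308,328,37,8,carpolys(.25),"side",pc,"pics/c2.png")
```

```text
3.375 [0.4933 0.3589 0.0321] jaw 92.76 F [0.4 1.8 1.5] w 0.029720420460570465 [-40.  34.   2. 102.  -1.  44.  55.]
```

View pics/c2.png

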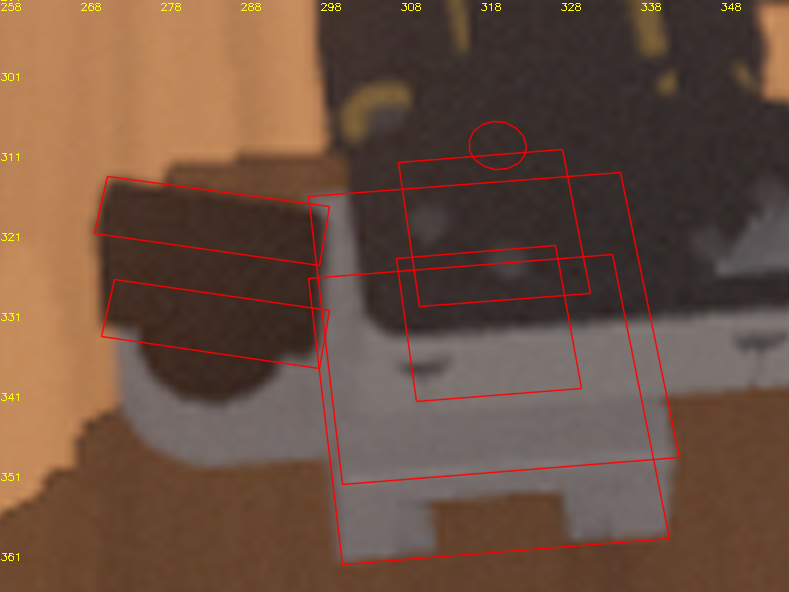

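Width is 29.7 mm, so the block is gripped, and the carriage hasn't shifted against the overlay. Lifting and carrying.

Emit:
{"api": "drive_tool", "payload": {"rows": [[[-1,0,0,-0.02,0,0,0],[-1,0,0,-0.028,0,0,0],[-1,0,0,-0.028,0,0,0],[-1,0,0,-0.028,0,0,0]]]}}

```text
time_s: 3.88
tool_pos: [0.4931, 0.3583, 0.138]
ee_rot: [[-0.999, -0.048, 0.0], [-0.048, 0.999, -0.0], [0.0, -0.0, -1.0]]
contact_force: [-0.1, -0.1, -4.5]
width: 0.0301
```

Run:
```python
from h import *
st()
plan([.5552,-.021,.135],97.1,12,-1)
```

```text
3.875 [0.4931 0.3583 0.138 ] jaw 92.75 F [-0.1 -0.1 -4.5] w 0.03007702002112095 [-40.  26.   2.  98.  -1.  55.  55.]
[[[-1, -0.0037, -0.0318, 0.0003, -0.0, -0.0, -0.0063], [-1, -0.0035, -0.0318, 0.0003, -0.0, -0.0, -0.0063], [-1, -0.0032, -0.0319, 0.0003, -0.0, -0.0, -0.0063], [-1, -0.003, -0.0319, 0.0003, -0.0, -0.0, -0.0063], [-1, -0.0028, -0.0319, 0.0003, -0.0, -0.0, -0.0063]]]
[[[-1, -0.0026, -0.0319, 0.0003, -0.0, -0.0, -0.0063], [-1, -0.0024, -0.0319, 0.0003, -0.0, -0.0, -0.0063], [-1, -0.0022, -0.032, 0.0003, -0.0, -0.0, -0.0063], [-1, -0.002, -0.032, 0.0002, -0.0, -0.0, -0.0063], [-1, -0.0018, -0.032, 0.0002, -0.0, -0.0, -0.0063]]]
[[[-1, -0.0016, -0.032, 0.0002, -0.0, -0.0, -0.0063], [-1, -0.0014, -0.032, 0.0002, -0.0, -0.0, -0.0063]]]
```

Emit:
{"api": "drive_tool", "payload": {"rows": [[[-1,-0.0037,-0.0318,0.0003,0,0,-0.0063],[-1,-0.0035,-0.0318,0.0003,0,0,-0.0063],[-1,-0.0032,-0.0319,0.0003,0,0,-0.0063],[-1,-0.003,-0.0319,0.0003,0,0,-0.0063],[-1,-0.0028,-0.0319,0.0003,0,0,-0.0063]]]}}

```text
time_s: 4.5
tool_pos: [0.5191, 0.1993, 0.1355]
ee_rot: [[-0.997, -0.08, 0.0], [-0.08, 0.997, -0.0], [-0.0, -0.0, -1.0]]
contact_force: [1.6, -0.1, -4.9]
width: 0.0299
```

Emit:
{"api": "drive_tool", "payload": {"rows": [[[-1,-0.0026,-0.0319,0.0003,0,0,-0.0063],[-1,-0.0024,-0.0319,0.0003,0,0,-0.0063],[-1,-0.0022,-0.032,0.0003,0,0,-0.0063],[-1,-0.002,-0.032,0.0002,0,0,-0.0063],[-1,-0.0018,-0.032,0.0002,0,0,-0.0063]]]}}

```text
time_s: 5.12
tool_pos: [0.5447, 0.0413, 0.1343]
ee_rot: [[-0.994, -0.111, 0.0], [-0.111, 0.994, -0.0], [-0.0, -0.0, -1.0]]
contact_force: [-0.1, -0.6, -4.0]
width: 0.0297
```

Emit:
{"api": "drive_tool", "payload": {"rows": [[[-1,-0.0016,-0.032,0.0002,0,0,-0.0063],[-1,-0.0014,-0.032,0.0002,0,0,-0.0063],[-1,0,0,0,0,0,0]]]}}

```text
time_s: 5.5
tool_pos: [0.555, -0.0235, 0.1338]
ee_rot: [[-0.993, -0.12, 0.0], [-0.12, 0.993, -0.001], [-0.0, -0.001, -1.0]]
contact_force: [0.1, 1.2, -4.6]
width: 0.0296
```

Run:
```python
from h import *
st()
T=vision.get_image("top");S=vision.get_image("side")
p=np.array(monitor.state()["tool_pos"]); pc=[p[0]+.001,p[1],np.radians(-82.9),p[2]-.032]
u,v=proj("top",[pc[0],pc[1],.1])[0];crop(T,u,v,37,8,carpolys(.25),"top",pc,"pics/d1.png")
u,v=proj("side",[pc[0],pc[1],.1])[0];crop(S,u,v,37,8,carpolys(.25),"side",pc,"pics/d2.png")
plan([.5552,-.021,.075],97.1,3,-1)
```

```text
5.5 [ 0.555  -0.0235  0.1338] jaw 96.87 F [ 0.1  1.2 -4.6] w 0.02962742221055142 [ -8.  22.   8. 107.  -4.  52.  99.]
[[[-1, -0.0001, -0.0002, 0.0195, 0.0001, 0.0, -0.0002], [-1, -0.0001, -0.0002, 0.0195, 0.0001, 0.0, -0.0002], [-1, -0.0001, -0.0002, 0.0195, 0.0001, 0.0, -0.0002]]]
```

View pics/d1.png

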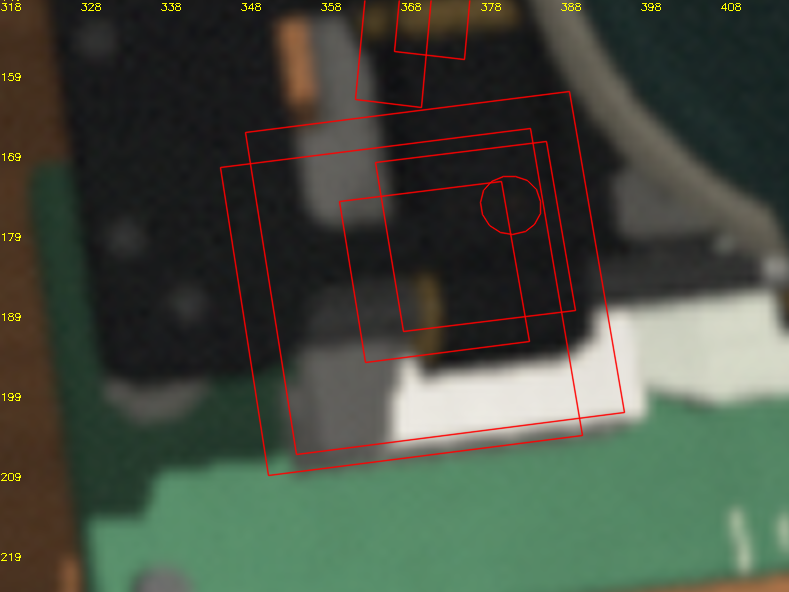

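View pics/d2.png

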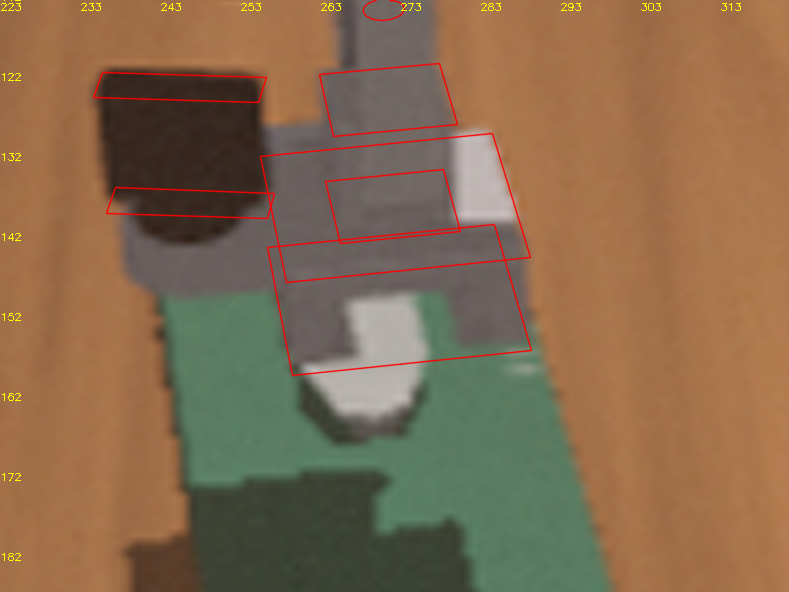

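The carriage is over the bare plate, the overlay is within about 2 px, and the nose (265,165 in the side view) is clear ahead. Lowering.

Emit:
{"api": "drive_tool", "payload": {"rows": [[[-1,0,0,0.025,0,0,0.004],[-1,0,0,0.025,0,0,0],[-1,0,0,0.02,0,0,0],[-1,0,0,0,0,0,0]]]}}

```text
time_s: 6.1
tool_pos: [0.5541, -0.0196, 0.0622]
ee_rot: [[-0.993, -0.121, -0.002], [-0.121, 0.993, 0.0], [0.002, 0.0, -1.0]]
contact_force: [1.0, -0.1, -3.8]
width: 0.0297
```

Run:
```python
from h import *
st()
T=vision.get_image("top");S=vision.get_image("side")
p=np.array(monitor.state()["tool_pos"]); pc=[p[0]+.001,p[1],np.radians(-82.9),p[2]-.032]
u,v=proj("top",[pc[0],pc[1],.05])[0];crop(T,u,v,37,8,carpolys(.25),"top",pc,"pics/e1.png")
u,v=proj("side",[pc[0],pc[1],.05])[0];crop(S,u,v,37,8,carpolys(.25),"side",pc,"pics/e2.png")
```

```text
6.1 [ 0.5541 -0.0196  0.0622] jaw 96.94 F [ 1.  -0.1 -3.8] w 0.029651308955207855 [ -7.  27.   8. 109.  -5.  44. 100.]
```

View pics/e1.png

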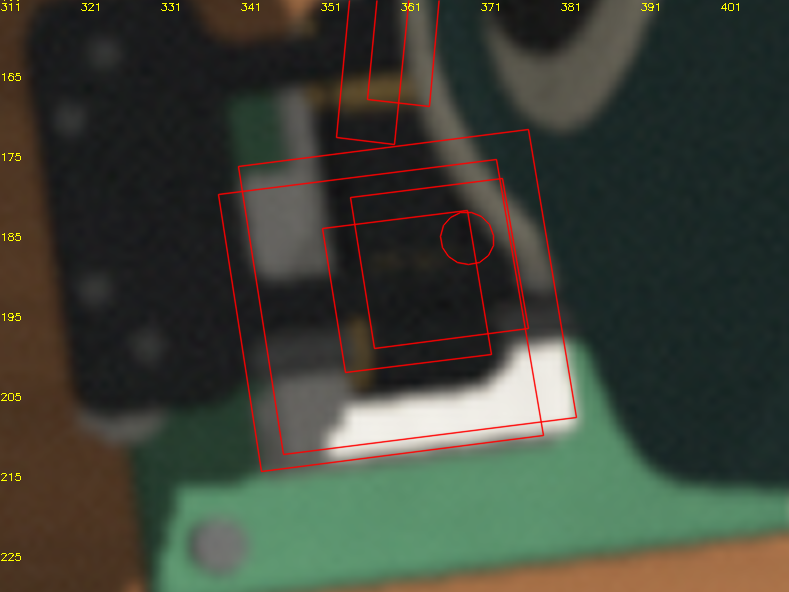

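View pics/e2.png

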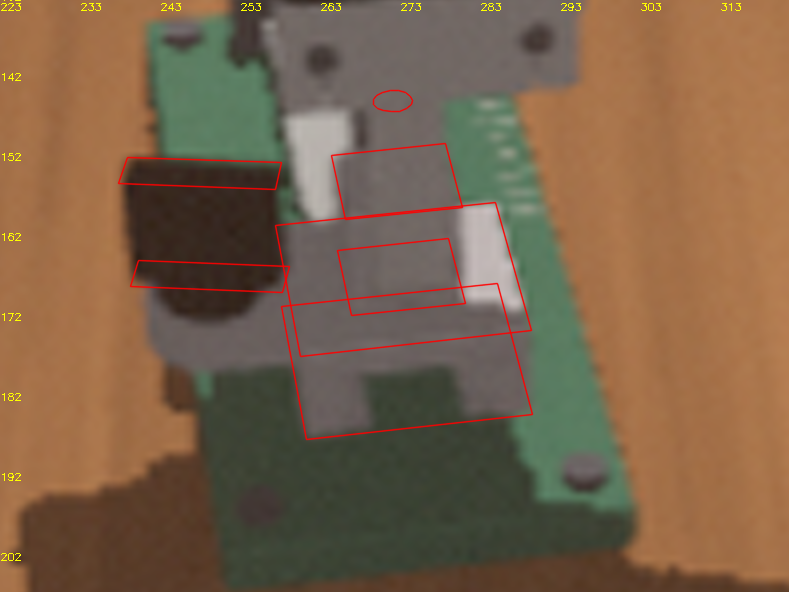

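The overlay now matches to about 1 px in both views, with the carriage bottom at roughly 30 mm. Setting it down onto the plate.

Emit:
{"api": "drive_tool", "payload": {"rows": [[[-1,-0.001,0,0.008,0,0,0.002],[-1,0,0,0.006,0,0.001,0],[-1,0,0,0,0,0,0]]]}}

```text
time_s: 6.58
tool_pos: [0.5558, -0.0205, 0.0485]
ee_rot: [[-0.993, -0.118, -0.002], [-0.118, 0.993, -0.0], [0.002, -0.0, -1.0]]
contact_force: [0.2, -0.4, -4.0]
width: 0.0295
```

Run:
```python
from h import *
st()
print(np.round(monitor.state()["ee_rot"],4))
```

```text
6.575 [ 0.5558 -0.0205  0.0485] jaw 96.75 F [ 0.2 -0.4 -4. ] w 0.029520868316047194 [ -7.  29.   7. 109.  -5.  42. 100.]
[[-9.931e-01 -1.176e-01 -1.800e-03]
 [-1.176e-01  9.931e-01 -2.000e-04]
 [ 1.800e-03 -0.000e+00 -1.000e+00]]
```

Emit:
{"api": "drive_tool", "payload": {"rows": [[[-1,0.0003,0,0.0012,0,-0.002,-0.006],[-1,0,0,0.0005,0,0,0],[-1,0,0,0,0,0,0]]]}}

```text
time_s: 6.95
tool_pos: [0.5558, -0.0206, 0.0473]
ee_rot: [[-0.992, -0.123, 0.001], [-0.123, 0.992, 0.0], [-0.001, -0.0, -1.0]]
contact_force: [-0.2, 0.9, -5.8]
width: 0.0296
```

Run:
```python
from h import *
st()
d=np.load("poses.npz");pj=d["pj"]
T=vision.get_image("top");S=vision.get_image("side")
p=np.array(monitor.state()["tool_pos"]); pc=[p[0]+.001,p[1],np.radians(-82.9),.015]
c,s=np.cos(pj[2]),np.sin(pj[2]); dd=np.array(pc[:2])-pj[:2]; print("carriage in jig",c*dd[0]+s*dd[1],-s*dd[0]+c*dd[1])
u,v=proj("side",[pc[0],pc[1],.05])[0];crop(S,u,v,37,8,carpolys(.25),"side",pc,"pics/f2.png")
crop(S,270,165,50,6,jigpolys(),"side",pj,"pics/f3.png")
```

```text
6.95 [ 0.5558 -0.0206  0.0473] jaw 97.09 F [-0.2  0.9 -5.8] w 0.029579897229390154 [ -7.  29.   7. 110.  -5.  42. 101.]
carriage in jig -0.08042749162690793 0.0008062790666633953
```

View pics/f2.png

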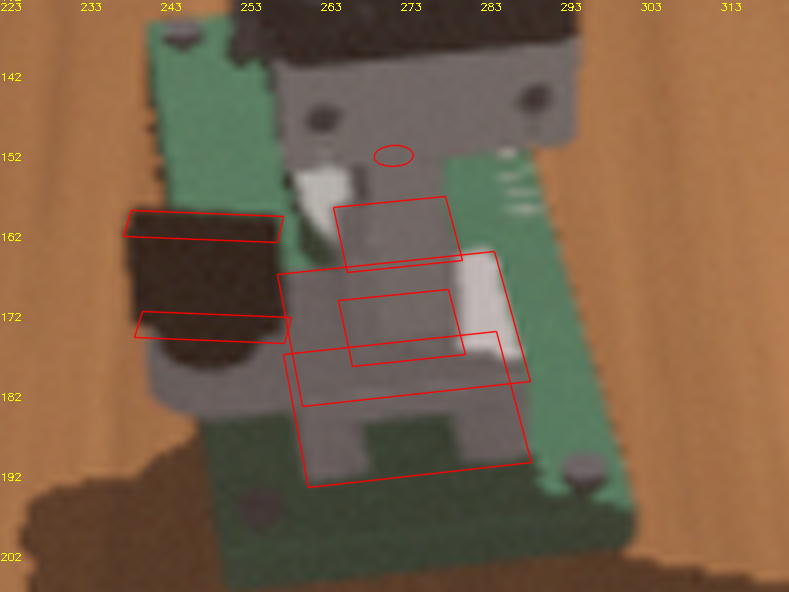

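View pics/f3.png

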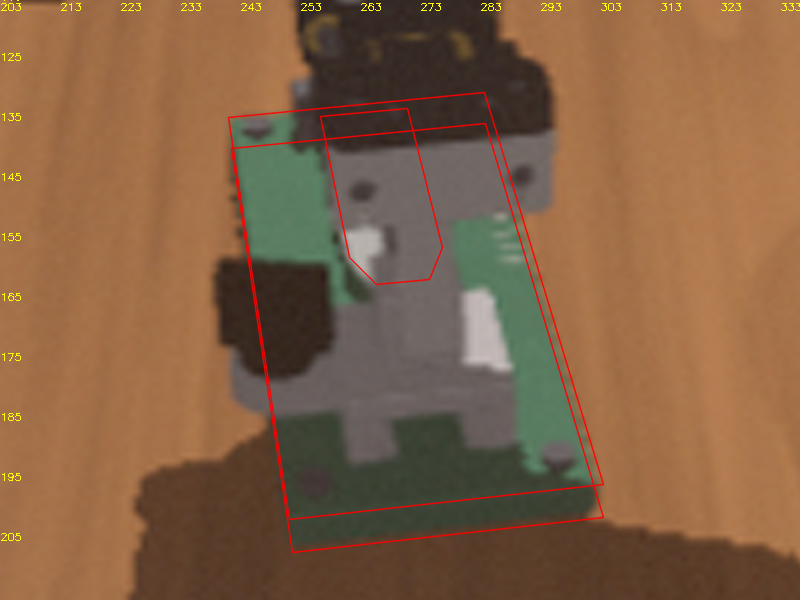

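The carriage is seated on the plate at jig (−80, +0.8) mm, and the overlay agrees within 1 px. Sliding it along in stages.

Emit:
{"api": "drive_tool", "payload": {"rows": [[[-1,0.0006,-0.008,0,0,0,0],[-1,0,-0.01,0,0,0,0],[-1,0,-0.01,0,0,0,0],[-1,0,-0.01,0,0,0,0]]]}}

```text
time_s: 7.55
tool_pos: [0.5599, -0.0594, 0.0472]
ee_rot: [[-0.992, -0.123, 0.001], [-0.123, 0.992, -0.0], [-0.001, -0.0, -1.0]]
contact_force: [0.3, -0.1, -3.7]
width: 0.0296
```

Emit:
{"api": "drive_tool", "payload": {"rows": [[[-1,0,-0.007,0,0,0,0],[-1,0,-0.007,0,0,0,0],[-1,0,-0.007,0,0,0,0]]]}}

```text
time_s: 7.92
tool_pos: [0.5625, -0.0796, 0.0472]
ee_rot: [[-0.992, -0.124, 0.001], [-0.124, 0.992, 0.0], [-0.001, -0.0, -1.0]]
contact_force: [-0.8, 0.5, -4.6]
width: 0.0297
```

```bash
cat >> h.py <<'E'
def injig(off=.001):
    pj=np.load("poses.npz")["pj"]; p=np.array(monitor.state()["tool_pos"]); dd=p[:2]+[off,0]-pj[:2]; c,s=np.cos(pj[2]),np.sin(pj[2]); print("in jig",c*dd[0]+s*dd[1],-s*dd[0]+c*dd[1])
E
python3 -c "
from h import *
st();injig();print(monitor.state()['torque'])"
```

```text
7.925 [ 0.5625 -0.0796  0.0472] jaw 97.1 F [-0.8  0.5 -4.6] w 0.02973037997805698 [ -1.  30.   8. 108.  -6.  43. 107.]
in jig -0.021082191207216425 0.00018843607780232073
[ 0.0367681   0.05959817 -0.01730249]
```

The front is past the nose with no side force. Continuing.

Emit:
{"api": "drive_tool", "payload": {"rows": [[[-1,0,-0.01,0,0,0,0],[-1,0,-0.01,0,0,0,0],[-1,0,-0.01,0,0,0,0],[-1,0,-0.01,0,0,0,0]]]}}

```text
time_s: 8.43
tool_pos: [0.5675, -0.1196, 0.0472]
ee_rot: [[-0.992, -0.123, 0.001], [-0.123, 0.992, 0.0], [-0.001, -0.0, -1.0]]
contact_force: [-0.3, -1.4, -4.8]
width: 0.0301
```

```bash
python3 -c "
from h import *
st();injig();print(monitor.state()['torque'])"
```

```text
8.425 [ 0.5675 -0.1196  0.0472] jaw 97.08 F [-0.3 -1.4 -4.8] w 0.030126829817482777 [  3.  31.   8. 106.  -6.  43. 111.]
in jig 0.01930195185763289 0.00016371379682589586
[0.00518998 0.11177934 0.01266148]
```

Emit:
{"api": "drive_tool", "payload": {"rows": [[[-1,0,-0.01,0,0,0,0],[-1,0,-0.01,0,0,0,0],[-1,0,-0.01,0,0,0,0],[-1,0,-0.01,0,0,0,0]]]}}

```text
time_s: 8.93
tool_pos: [0.5724, -0.1593, 0.0472]
ee_rot: [[-0.992, -0.123, 0.001], [-0.123, 0.992, 0.0], [-0.001, -0.0, -1.0]]
contact_force: [-0.1, -0.2, -5.2]
width: 0.0296
```

Emit:
{"api": "drive_tool", "payload": {"rows": [[[-1,0,-0.007,0,0,0,0],[-1,0,-0.005,0,0,0,0]]]}}

```text
time_s: 9.18
tool_pos: [0.5738, -0.1709, 0.0472]
ee_rot: [[-0.992, -0.123, 0.001], [-0.123, 0.992, 0.0], [-0.001, -0.0, -1.0]]
contact_force: [-0.0, 0.1, -4.8]
width: 0.0299
```

```bash
python3 -c "
from h import *
st();injig();print(monitor.state()['torque'])"
```

```text
9.175 [ 0.5738 -0.1709  0.0472] jaw 97.08 F [-0.   0.1 -4.8] w 0.029909264845860515 [  7.  32.   8. 103.  -6.  45. 116.]
in jig 0.0709872421944071 0.00013566312260521358
[0.04763264 0.04473666 0.01759258]
```

Now I'll press on in small steps until the stop pushes back.

Emit:
{"api": "drive_tool", "payload": {"rows": [[[-1,0,-0.002,0,0,0,0],[-1,0,-0.002,0,0,0,0]]]}}

```text
time_s: 9.43
tool_pos: [0.5744, -0.1741, 0.0472]
ee_rot: [[-0.992, -0.124, 0.001], [-0.124, 0.992, 0.0], [-0.001, 0.0, -1.0]]
contact_force: [0.2, 8.9, -2.2]
width: 0.0298
```

Emit:
{"api": "drive_tool", "payload": {"rows": [[[-1,0,-0.001,0,0,0,0],[-1,0,-0.001,0,0,0,0]]]}}

```text
time_s: 9.68
tool_pos: [0.5745, -0.1741, 0.0472]
ee_rot: [[-0.992, -0.125, 0.0], [-0.125, 0.992, 0.003], [-0.0, 0.003, -1.0]]
contact_force: [-3.8, 14.2, 4.6]
width: 0.0295
```

The stop contact is confirmed: about 14 N with no further motion, at jig x ≈ 74 mm. I'll relieve the push, release and rise.

Emit:
{"api": "drive_tool", "payload": {"rows": [[[-1,0,0.002,0,-0.002,0,0],[-1,0,0,0,0,0,0],[0.3,0,0,0,0,0,0],[0.3,0,0,0,0,0,0],[0.3,0,0,0,0,0,0]]]}}

```text
time_s: 10.3
tool_pos: [0.5745, -0.1747, 0.0474]
ee_rot: [[-0.992, -0.123, 0.001], [-0.123, 0.992, 0.002], [-0.001, 0.002, -1.0]]
contact_force: [-0.2, 1.1, -0.4]
width: 0.0563
```

Emit:
{"api": "drive_tool", "payload": {"rows": [[[0.3,0,0,-0.01,0,0,0],[0.3,0,0,-0.03,0,0,0],[0.3,0,0,-0.04,0,0,0],[0.3,0,0,-0.04,0,0,0]]]}}

```text
time_s: 10.8
tool_pos: [0.5742, -0.1748, 0.1692]
ee_rot: [[-0.992, -0.123, 0.001], [-0.123, 0.992, 0.002], [-0.001, 0.002, -1.0]]
contact_force: [0.7, 0.2, 0.4]
width: 0.0612
```

Run:
```python
from h import *
st()
S=vision.get_image("side");T=vision.get_image("top")
pc=[.5754,-.174,np.radians(-82.9),.015]
for n,I in(("side",S),("top",T)):
    for l in("clamp_grip","carriage"): print(n,l,[(np.round(d["point"],4).tolist(),round(d["score"],2)) for d in nets.spot_in(l,n)])
    u,v=proj(n,[.6,-.17,.05])[0];crop(I,u,v,37,8,carpolys(.25),n,pc,f"pics/g_{n}.png")
```

```text
10.8 [ 0.5742 -0.1748  0.1692] jaw 97.08 F [0.7 0.2 0.4] w 0.0612278029594022 [  7.  24.  10.  99.  -5.  58. 115.]
side clamp_grip [([0.6267, -0.1587, 0.0635], 0.81)]
side carriage [([0.5875, -0.1638, 0.0486], 0.76)]
top clamp_grip [([0.6262, -0.1601, 0.0759], 0.6)]
top carriage [([0.5829, -0.1605, 0.0453], 0.84)]
```

View pics/g_side.png

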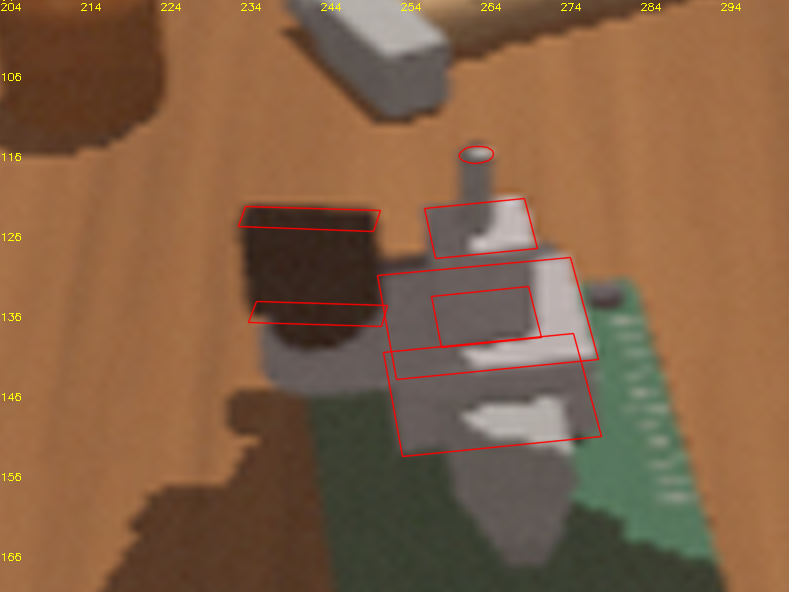

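View pics/g_top.png

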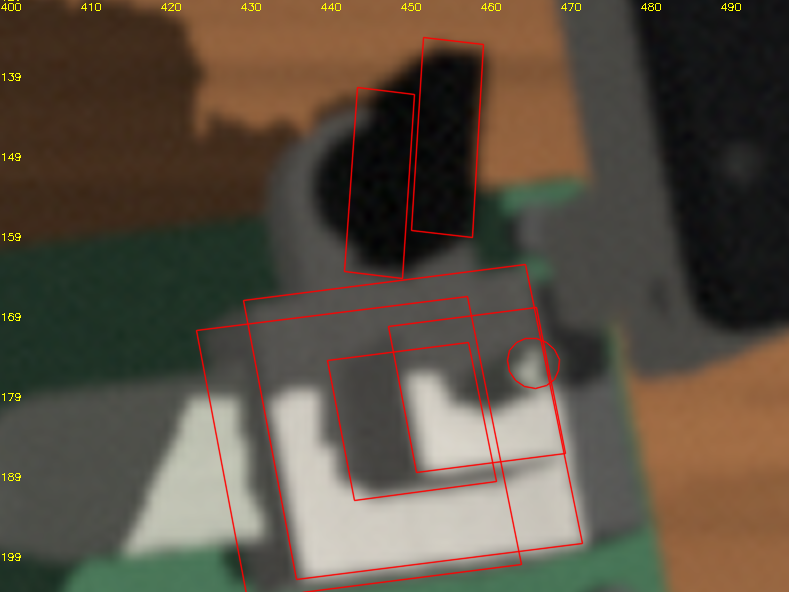

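The overlay fits in both views: the carriage is home, the wing is still at about 0.25 rad, and nothing shifted on release. Next is the knob at about (0.6248, −0.168), with jaw yaw 82.8°.

Run:
```python
from h import *
plan([.6248,-.168,.13],82.8,4,-0.1)
```

```text
[[[-0.1, -0.0129, 0.0, 0.0091, 0.0006, -0.0001, 0.0624], [-0.1, -0.0128, 0.0008, 0.0091, 0.0006, -0.0001, 0.0624], [-0.1, -0.0128, 0.0016, 0.0091, 0.0006, -0.0001, 0.0624], [-0.1, -0.0126, 0.0024, 0.0091, 0.0006, -0.0001, 0.0624]]]
```

Emit:
{"api": "drive_tool", "payload": {"rows": [[[-0.1,-0.0129,0,0.009,0.0006,0,0.0624],[-0.1,-0.0128,0.0008,0.009,0.0006,0,0.0624],[-0.1,-0.0128,0.0016,0.009,0.0006,0,0.0624],[-0.1,-0.0126,0.0024,0.009,0.0006,0,0.0624],[-0.1,0,0,0,0,0,0]]]}}

```text
time_s: 11.72
tool_pos: [0.6248, -0.1678, 0.1294]
ee_rot: [[-0.992, 0.125, -0.002], [0.125, 0.992, 0.0], [0.002, -0.0, -1.0]]
contact_force: [-0.3, 0.7, 0.1]
width: 0.0421
```

Run:
```python
from h import *
st()
plan([.6248,-.168,.0535],82.8,4,-0.1)
```

```text
11.725 [ 0.6248 -0.1678  0.1294] jaw 82.85 F [-0.3  0.7  0.1] w 0.0421009334429371 [  4.  31.  12.  93.  -7.  57. 101.]
[[[-0.1, -0.0, -0.0001, 0.019, -0.0001, -0.0005, 0.0002], [-0.1, -0.0, -0.0001, 0.019, -0.0001, -0.0005, 0.0002], [-0.1, -0.0, -0.0001, 0.019, -0.0001, -0.0005, 0.0002], [-0.1, -0.0, -0.0001, 0.019, -0.0001, -0.0005, 0.0002]]]
```

Emit:
{"api": "drive_tool", "payload": {"rows": [[[-0.1,0,0,0.025,0,-0.001,0],[-0.1,0,0,0.025,0,-0.001,0],[-0.1,0,0,0.016,0,0,0],[-0.1,0,0,0.0095,0,0,0]]]}}

```text
time_s: 12.22
tool_pos: [0.625, -0.1685, 0.0551]
ee_rot: [[-0.992, 0.125, 0.002], [0.125, 0.992, -0.001], [-0.002, -0.0, -1.0]]
contact_force: [0.2, -0.1, -0.4]
width: 0.0426
```

Run:
```python
from h import *
st()
S=vision.get_image("side");T=vision.get_image("top")
pc=[.575,-.1743,np.radians(-82.9),.015]
o=[]
for n,I in(("side",S),("top",T)):
    u,v=proj(n,[.61,-.17,.05])[0];crop(I,u,v,37,5.4,carpolys(.25),n,pc,f"pics/h_{n}.png"); o.append(cv2.imread(f"pics/h_{n}.png"))
cv2.imwrite("pics/h.png",cv2.resize(np.hstack(o),None,fx=.75,fy=.75))
```

```text
12.225 [ 0.625  -0.1685  0.0551] jaw 82.82 F [ 0.2 -0.1 -0.4] w 0.04263062105691328 [  5.  36.  11.  96.  -8.  49. 102.]
```

View pics/h.png

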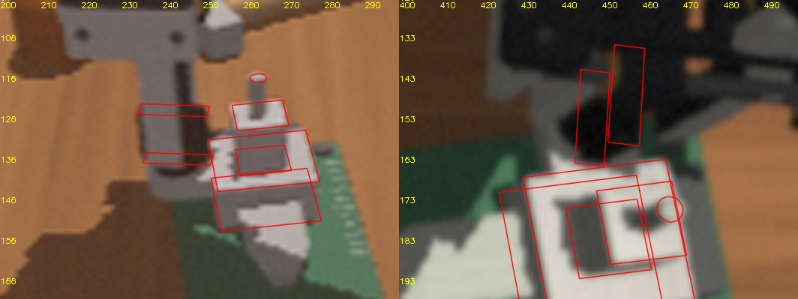

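Run:
```python
from h import *
S=vision.get_image("side")
pc=[.575,-.1743,np.radians(-82.9),.015]
p=monitor.state()["tool_pos"]
P=carpolys(.25)[-2:]+[]
u,v=proj("side",[.625,-.17,.06])[0];crop(S,u,v,30,10,P,"side",pc,"pics/i.png")
for z in(.0551,.0741): print(proj("side",[p[0],p[1]+.021,z]))
```

```text
[[242.99854497 137.31046835]]
[[242.30133027 130.16202679]]
```

View pics/i.png

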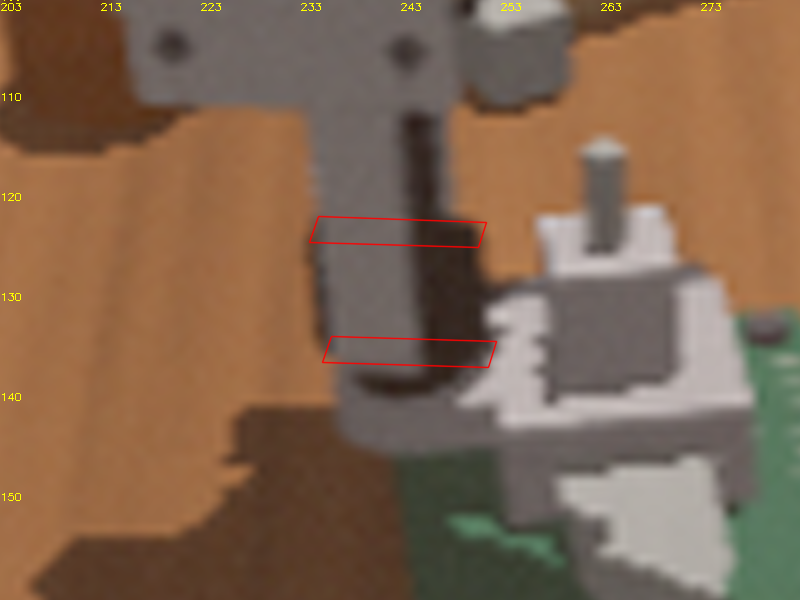

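The near finger sits across the wing's middle; its shift of about 2 px left is explained by the jaw yaw. Closing on the wing.

Emit:
{"api": "drive_tool", "payload": {"rows": [[[-1,0,0,0.001,0,0,0],[-1,0,0,0,0,0,0],[-1,0,0,0,0,0,0],[-1,0,0,0,0,0,0],[-1,0,0,0,0,0,0]]], "squeeze": 30}}

```text
time_s: 13.0
tool_pos: [0.6257, -0.1681, 0.055]
ee_rot: [[-0.992, 0.125, 0.003], [0.125, 0.992, -0.0], [-0.003, -0.0, -1.0]]
contact_force: [-0.4, 2.4, 4.0]
width: 0.0121
```

```bash
python3 -c "
from h import *
st();print(monitor.state()['torque'])"
```

```text
13.0 [ 0.6257 -0.1681  0.055 ] jaw 82.8 F [-0.4  2.4  4. ] w 0.01207975541569631 [  5.  36.  11.  96.  -8.  49. 102.]
[ 0.59604911 -0.02088596 -0.04590636]
```

Width is 12.1 mm, so the wing is gripped. Turning clockwise, which is positive about tool z.

Emit:
{"api": "drive_tool", "payload": {"rows": [[[-1,0,0,0,0,0,0.1],[-1,0,0,0,0,0,0.12],[-1,0,0,0,0,0,0.12],[-1,0,0,0,0,0,0.12]]]}}

```text
time_s: 13.5
tool_pos: [0.6255, -0.1687, 0.055]
ee_rot: [[-0.831, 0.556, 0.003], [0.556, 0.831, -0.001], [-0.003, 0.001, -1.0]]
contact_force: [-0.6, -0.6, 2.6]
width: 0.0119
```

```bash
python3 -c "
from h import *
st();print(monitor.state()['torque'])"
```

```text
13.5 [ 0.6255 -0.1687  0.055 ] jaw 56.2 F [-0.6 -0.6  2.6] w 0.011921381281030156 [ -0.  37.  17.  96. -14.  49.  79.]
[-0.17959242  0.25172919  0.0570102 ]
```

Emit:
{"api": "drive_tool", "payload": {"rows": [[[-1,0,0,0,0,0,0.12],[-1,0,0,0,0,0,0.12],[-1,0,0,0,0,0,0.12],[-1,0,0,0,0,0,0.12]]]}}

```text
time_s: 14.0
tool_pos: [0.6252, -0.1691, 0.055]
ee_rot: [[-0.48, 0.877, 0.002], [0.877, 0.48, -0.001], [-0.002, 0.001, -1.0]]
contact_force: [-2.5, -1.9, 4.5]
width: 0.0118
```

```bash
python3 -c "
from h import *
st();print(monitor.state()['torque'])"
```

```text
14.0 [ 0.6252 -0.1691  0.055 ] jaw 28.69 F [-2.5 -1.9  4.5] w 0.011751886119957904 [ -5.  38.  24.  96. -19.  50.  56.]
[-0.59616859  0.85575188  0.06859195]
```

Emit:
{"api": "drive_tool", "payload": {"rows": [[[-1,0,0,0,0,0,0.08],[-1,0,0,0,0,0,0.06],[-1,0,0,0,0,0,0.03]]]}}

```text
time_s: 14.38
tool_pos: [0.625, -0.1691, 0.0549]
ee_rot: [[-0.327, 0.945, 0.002], [0.945, 0.327, -0.001], [-0.002, 0.002, -1.0]]
contact_force: [-3.1, -2.8, 5.2]
width: 0.0117
```

```bash
python3 -c "
from h import *
st();print(monitor.state()['torque'])"
```

```text
14.375 [ 0.625  -0.1691  0.0549] jaw 19.1 F [-3.1 -2.8  5.2] w 0.011737284947201384 [ -6.  38.  26.  96. -21.  50.  48.]
[-0.72726532  1.13558901  0.04138143]
```

Emit:
{"api": "drive_tool", "payload": {"rows": [[[-1,0,0,0,0,0,0.03],[-1,0,0,0,0,0,0.03]]]}}

```text
time_s: 14.62
tool_pos: [0.625, -0.1692, 0.0549]
ee_rot: [[-0.27, 0.963, 0.002], [0.963, 0.27, -0.002], [-0.002, 0.002, -1.0]]
contact_force: [-2.9, -3.8, 4.9]
width: 0.0117
```

```bash
python3 -c "
from h import *
st();print(monitor.state()['torque'])"
```

```text
14.625 [ 0.625  -0.1692  0.0549] jaw 15.69 F [-2.9 -3.8  4.9] w 0.011662367670524833 [ -7.  38.  27.  96. -22.  50.  45.]
[-0.97167912  0.86607013  0.15577739]
```

Emit:
{"api": "drive_tool", "payload": {"rows": [[[-1,0,0,0,0,0,0.04],[-1,0,0,0,0,0,0.03]]]}}

```text
time_s: 14.88
tool_pos: [0.6252, -0.1694, 0.055]
ee_rot: [[-0.202, 0.979, 0.003], [0.979, 0.202, -0.002], [-0.002, 0.002, -1.0]]
contact_force: [-4.3, -5.7, 4.6]
width: 0.0118
```

```bash
python3 -c "
from h import *
st();print(monitor.state()['torque'])"
```

```text
14.875 [ 0.6252 -0.1694  0.055 ] jaw 11.63 F [-4.3 -5.7  4.6] w 0.011787006385652103 [ -8.  39.  28.  96. -22.  51.  41.]
[-1.52792101  1.03060503  0.49658195]
```

The torque climbed to 0.5 N m, so the knob is at its stop. I'll relax a little, open, and rise.

Emit:
{"api": "drive_tool", "payload": {"rows": [[[-1,0,0,0,0,0,-0.05],[-0.45,0,0,0,0,0,0],[-0.45,0,0,0,0,0,0],[-0.45,0,0,0,0,0,0]]]}}

```text
time_s: 15.38
tool_pos: [0.6255, -0.1681, 0.0546]
ee_rot: [[-0.252, 0.968, 0.003], [0.968, 0.252, -0.0], [-0.001, 0.002, -1.0]]
contact_force: [-1.1, -0.7, -1.0]
width: 0.0257
```

Emit:
{"api": "drive_tool", "payload": {"rows": [[[-0.45,0,0,-0.01,0,0,0],[-0.45,0,0,-0.03,0,0,0],[-0.45,0,0,-0.05,0,0,0],[-0.45,0,0,-0.06,0,0,0]]]}}

```text
time_s: 15.88
tool_pos: [0.6245, -0.1681, 0.2065]
ee_rot: [[-0.252, 0.968, 0.002], [0.968, 0.252, -0.001], [-0.001, 0.002, -1.0]]
contact_force: [0.8, 0.0, 0.3]
width: 0.0259
```

Emit:
{"api": "drive_tool", "payload": {"rows": [[[-0.45,0,-0.04,-0.04,0,0,0],[-0.45,0,-0.04,-0.04,0,0,0],[-0.45,0,-0.04,0,0,0,0],[-0.45,0,-0.04,0,0,0,0],[-0.45,0,0,0,0,0,0]]]}}

```text
time_s: 16.5
tool_pos: [0.468, -0.2096, 0.2856]
ee_rot: [[-0.249, 0.968, 0.005], [0.968, 0.249, 0.0], [-0.001, 0.005, -1.0]]
contact_force: [1.4, 0.7, 0.7]
width: 0.0258
```

Run:
```python
from h import *
st()
S=vision.get_image("side");T=vision.get_image("top")
pc=[.575,-.1743,np.radians(-82.9),.015]
for n,I in(("side",S),("top",T)):
    u,v=proj(n,[.61,-.17,.05])[0];crop(I,u,v,37,8,carpolys(1.4),n,pc,f"pics/j_{n}.png")
```

```text
16.5 [ 0.468  -0.2096  0.2856] jaw 14.44 F [1.4 0.7 0.7] w 0.02578747622460793 [-12.   9.  37. 104.  -6.  69.  41.]
```

View pics/j_side.png

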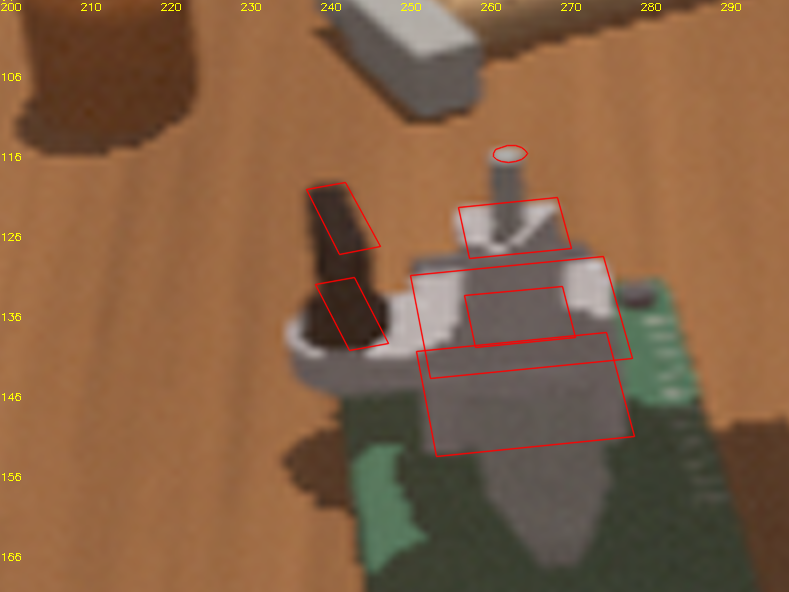

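View pics/j_top.png

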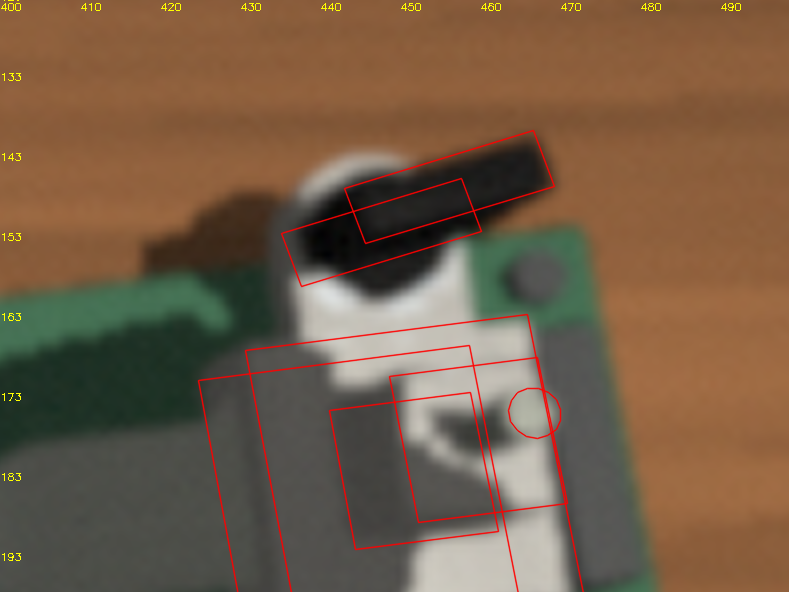

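The top view shows the wing edge (445–468, 140–158) lying on the 1.4 rad overlay, the carriage still home, and the gripper well clear. Handing in.

```bash
python3 -c "
from workcell import ticket
print(ticket.hand_in())"
```

```text
the job is handed in; nothing more can be done
None
```

The carriage is on the rail, home against the stop, with its clamp knob turned clockwise to its stop. I handed the job in at about 16.5 s with the gripper clear; it reports no verdict.

- **Sliding home:** I gripped the block (29.7 mm wide), set the carriage on the bare plate and slid it over the tapered nose. It met the stop at jig x ≈ 74 mm, y ≈ 0, with about 14 N and no further movement. The clamp was still at about 0.25 rad then.
- **Tightening:** I gripped the wing (12.1 mm wide) and turned it clockwise until the torque rose to about 0.5 N m, well above the 0.06 N m friction. I then let go and moved away.
- **Last checks:** The model overlay at home with the knob at 1.4 rad matches the top view to about 1 px. In the side view the wing is about 1 px off, which is within the calibration error. Nothing failed. One overlay taken while carrying the carriage was about 2–3 px off, but the next ones matched.

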